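Prop the spring door and take out the strainer

ROBOT

A 6-joint arm with a two-finger parallel gripper is mounted at the origin on the work surface. World frame = base frame: x ahead of the robot, y to its left, z up, the work surface at z = 0. Lengths are in m, angles in rad, forces in N, time in s.
With the tool pointing down it reaches from about 0.3 to 0.775 m from the base axis. Payload 14.6 kg.
Tool frame: the origin (TCP) lies at the very end of the fingers, on their centre line; the grasp point (between the pads) lies 19 mm behind it; z points along the fingers, y is the direction in which the jaws open and shut (so a half turn about z gives the same grasp; the last joint's range is limited). The gripper opens to 94 mm and grips with 3 to 60 N. Pads are 16 mm wide; open, the fingers measure 119 mm over their backs; the gripper's body (75 mm by 177 mm) begins 78 mm behind the grasp point.
Start: joints at [1.256, 0.3, 1.521, -0, 1.321, -0.067], TCP at [0.135, 0.533, 0.205] pointing down, gripper open.
Joint ranges: [-3.03, 3.03], [-0.79, 2.21], [0.23, 2.52], [-1.04, 4.18], [0, 3.07], [-2.55, 2.55]. Speed limits (rad/s): [2.22, 2.22, 2.57, 3.14, 3.14, 3.14].

INTERFACE

Orientations are given as [roll, pitch, yaw] about the fixed x, y, z axes, in that order (R = Rz(yaw) Ry(pitch) Rx(roll)).
In Python, from station import status, camera, ctrl gives the robot as it stands. The module is installed in compiled form; this text tells all that it offers.
- The arm moves only by the shell command python3 -m jog 'ROWS' [FORCE]. ROWS is JSON, a list of rows, each a list of 7 numbers: the shift along the tool's x, y, z each as a share of 1000 mm, from -1 to 1, then the turn, a rotation vector about the tool's x, y, z each as a share of pi/2 rad, from -1 to 1, then the opening, from -1 (shut) to 1 (fully open), so that 0 is half open. A call has 1 to 20 rows; each row is the pose to reach, as a shift and turn from the pose measured when the call began, along the tool's axes at that moment; what a row does not reach only later rows make up. A row lasts 1/10 s, in which the tool goes at most 50 mm and 8.59 degrees, less where a joint would pass 70% of its speed; a pose out of reach is approached as far as the arm can. A call with a number of a shift or a turn outside -1 to 1 is refused whole. A call with a gripper value outside its range is refused whole. The fingers move at their own pace and stop on an object; FORCE is the grip in N (left out, the last holds). Time passes only in rows, so rows that repeat a pose let the fingers close. It gives the time, the measured TCP pose, the force and the opening at its end, in the units of the state.
- status.get_obs(): the state, without advancing time (a new reading comes with each control period).
- camera(name): name is "scene" or "top"; returns a dict with "image" (384x512x3 uint8, red, green, blue), "fx", "fy", "cx", "cy" (pixels), "world_from_camera" (4x4, takes a point from camera to world coordinates). Camera axes: x right, y down, z forward; pixel columns grow to the right and rows downward; lengths in m; the calibration is good to about 2 mm. A picture is of the moment at which its call begins. There is no depth.
- ctrl.hand_in(): hands the job in, once; it reports no verdict.
The state is a dict: "time_s": time; "qpos": joint angles; "joint_vel": joint speeds; "tau": joint torques, N m; "ee_pos": TCP position; "eef_rot": TCP orientation; "force": force on the tool from outside, world axes, zero at the start; "moment": the same for the moment, N m; "grip_width": finger opening in m.
Only numpy, scipy, OpenCV 4.12 (cv2) and the standard library are available. Lean on these libraries where they do the work, as an engineer would, in place of code of your own. Each camera call takes 0.05 s, during which the arm holds its last target.

TASK

Open the spring-closing red-tabbed door of the steel strainer housing a little past square and prop it there with the yellow wedge, letting go of both. Then draw the strainer basket forward by its green grip, lift it out, keep it upright, set it down standing inside the blue tray and let go; the door must stay propped by the wedge throughout, and the mug and the jar are left alone.

Things in the scene. Friction and masses are not known exactly. Their poses are not given: they have to be found in the camera images.
- housing: Steel strainer housing fixed to the counter, 142 mm wide (y), 200 mm deep (x), 120 mm high, pipe flange behind. Origin: on the counter, in the middle of the front opening; x points into the housing, y to its left (hinge) side, z up. Inside is the bay that holds the strainer, closed in front by the door.
- door (a joint): Door angle, rad: 0 shut (at the start), grows as it opens, stop at 2.1. Vertical axis at x = 0, y = +71 mm of the housing; opening, its free end swings out to the housing's -x, then +y (clockwise from above). A spring always pulls it shut: 0.08 N m shut, 0.21 N m at 1.8 rad; it never stays open by itself.
- door_leaf: The door, a grey plate 6 mm thick, 10 to 116 mm above the counter. Origin: on the hinge axis at counter height. It extends along its own -y to 210 mm. Its inner face is its plane x = 0; +x is the inner side. Shut, its axes are parallel to the housing's. Its end, 146 to 210 mm from the hinge, is the red tab, 68 mm of which sticks out past the housing's right side: push it from behind.
- tab (a point): Point on the inner (rear) face of the door's red tab, 185 mm from the hinge, 50 mm above the counter. Axes as the door's.
- wedge: Yellow door wedge on a black rubber sole, about 0.5 kg, 100 mm long (x), 40 mm wide (y). Origin: centre of its underside. Its fat end is a flat upright face at x = -50 mm, 46 mm high; it tapers to 8 mm at x = +50 mm. Standing with its fat face against the inner side of the tab it holds the door by its own weight; held in the hand it can also push the tab open.
- strainer: Strainer basket of perforated metal, 90 (x) by 56 (y) by 50 mm high, open at the top, about 0.22 kg. Origin: centre of its underside; x points into the housing. It starts on the bay's floor with its front end just behind the door.
- blue_tray: Blue open tray fixed to the counter, 210 (x) by 150 (y) by 45 mm high, walls and floor 5 mm. Origin: centre of its underside, on the counter. It may be on the left or the right.
- black_tray: Black open tray of the same size on the other side; not used.
- mug: White mug, 85 mm high, 76 mm across, standing behind on the left. Origin: centre of its underside. Leave alone.
- jar: Amber jar, 85 mm high, 66 mm across, standing behind on the right. Origin: centre of its underside. Leave alone.
- bay (a point): Middle of the bay's floor in its open-topped front part, 32 mm behind the opening, 6 mm above the counter; axes as the housing's. Side walls inside at y = -65 and +65 mm, 116 mm high. From 64 mm behind the opening a fixed overhang (underside 66 mm high) covers the basket's rear, so the basket must come 35 mm or more forward (40 to 45 is good) before it is lifted.
- guard (a point): Centre of the clear plastic guard fixed to the door, 45 to 100 mm from the hinge, reaching 45 mm inward from the inner face, at 118 to 122 mm height. It covers the strainer's grip while the door is shut and swings away with the door.
- wedge_fin (a point): Grasp point on the wedge's black grip fin, 88 mm above its underside at x = -18 mm, y = 0 of the wedge, axes as the wedge's. The fin is 26 mm long (x), 12 mm thick (y), 46 to 106 mm above the underside.
- green_grip (a point): Grasp point on the strainer's upright green grip plate, 92 mm above its underside at x = -20 mm, y = 0 of the strainer, axes as the strainer's. The plate is 24 mm long (x), 10 mm thick (y), its top 108 mm above the underside.
Not all that is in view belongs to the job. What is shaped like the wedge but white is not meant.

How it is judged:
By the outcome, as a careful person would: the job done as asked, in the order asked, and still so for the second after the job is handed in, with the robot touching nothing.
It also fails if it takes over 72 s, if anything falls off the work surface, if the arm or the gripper's body presses on something with over 40 N, if the wrist force passes 120 N, or if a joint passes its speed limit or range.

## Working session

There is one attempt and no reset: what is moved stays moved. The work goes in short steps, Python scripts to look and compute and a shell command to move; the robot and the scene stay as the last step left them, time stands still between calls to the robot, and variables do not carry over. Pictures are saved under pics/ and viewed, and the job is handed in when it is done.

```bash
mkdir -p pics; cat > h.py <<'E'
import numpy as np,cv2
from station import status,camera,ctrl
from scipy.spatial.transform import Rotation as R
def shot(n,f):
    c=camera(n); cv2.imwrite('pics/'+f,cv2.cvtColor(c['image'],cv2.COLOR_RGB2BGR)); return c
def ray(c,u,v):
    T=np.array(c['world_from_camera']); d=T[:3,:3]@np.array([(u-c['cx'])/c['fx'],(v-c['cy'])/c['fy'],1]); return T[:3,3],d
def onz(c,u,v,z):
    o,d=ray(c,u,v); return o+d*(z-o[2])/d[2]
def proj(c,p):
    T=np.linalg.inv(np.array(c['world_from_camera'])); q=T[:3,:3]@np.array(p)+T[:3,3]; return q[0]/q[2]*c['fx']+c['cx'],q[1]/q[2]*c['fy']+c['cy']
def tri(c1,p1,c2,p2):
    o1,d1=ray(c1,*p1);o2,d2=ray(c2,*p2);A=np.stack([d1,-d2],1);s=np.linalg.lstsq(A,o2-o1,rcond=None)[0]
    a=o1+d1*s[0];b=o2+d2*s[1];return (a+b)/2,np.linalg.norm(a-b)
E
python3 - <<'E'
from h import *
np.set_printoptions(precision=4,suppress=True)
for n in('top','scene'):
    c=shot(n,n+'0.png'); print(n,c['fx'],c['cx'],c['cy'],np.array(c['world_from_camera']))
    h=cv2.cvtColor(c['image'],cv2.COLOR_RGB2HSV)
    for k,lo,hi in [('red',(0,120,60),(8,255,255)),('yel',(22,120,80),(35,255,255)),('grn',(45,90,40),(85,255,255)),('blu',(100,110,50),(130,255,255))]:
        m=cv2.inRange(h,lo,hi); N,_,st,ce=cv2.connectedComponentsWithStats(m)
        for i in range(1,N):
            if st[i,4]>25: print(k,st[i],ce[i])
print(status.get_obs())
E
```

```text
top 420.34759057414635 256.1446185209948 186.7022972813003 [[ 0.0256 -0.9924  0.1201  0.4003]
 [-0.9997 -0.0255  0.0021  0.0037]
 [ 0.001  -0.1201 -0.9928  1.2364]
 [ 0.      0.      0.      1.    ]]
red [412  55  37  14 200] [427.335  61.93 ]
red [223  58  20  11  63] [230.4444  62.    ]
red [244  60  25   4  45] [255.1333  61.3778]
red [283  61  28   4  54] [296.6852  62.4815]
red [312  62  26   3  48] [323.6042  63.25  ]
red [340  63  21   3  46] [350.2826  63.9565]
red [369  63  19   3  35] [377.0571  64.3143]
red [389  64  14   3  26] [395.3077  65.    ]
red [464  65  22   4  40] [474.95  67.  ]
red [487  66  20   3  31] [495.0323  67.0323]
red [281 149  23   9 167] [291.1138 152.8323]
yel [403  63  25  25 264] [414.75    76.9583]
yel [264 198  24  35 378] [276.1614 214.9312]
blu [   0   52   61   46 2026] [32.4817 75.7364]
blu [  98  149   65   78 3976] [130.7628 187.7669]
blu [   0  259   71   94 3387] [ 38.2152 291.2445]
blu [ 450  259   62  125 3546] [476.5223 310.9239]
blu [ 53 320  10  15 117] [ 57.4701 326.9487]
blu [ 51 338  10  17 117] [ 55.9658 345.9402]
blu [453 355  
[... 609 characters left out ...]
99    3  124   74 2868] [263.4097  43.6531]
blu [   0   39   80   80 3885] [34.6808 78.4319]
blu [ 417   68   57   64 1486] [443.3984 100.8964]
blu [ 276   96   74   62 2540] [312.1819 125.885 ]
blu [   0  250   78  134 3480] [ 29.5253 322.0986]
{'time_s': 0.1, 'qpos': array([ 1.2564,  0.3004,  1.5215, -0.    ,  1.3207, -0.0666]), 'joint_vel': array([ 0.0005, -0.0032, -0.0006,  0.0007,  0.0004, -0.0003]), 'tau': array([  0.0002, -53.2649, -35.3282,   0.0709,   0.0234,  -0.0001]), 'ee_pos': array([0.1348, 0.533 , 0.205 ]), 'eef_rot': array([-3.1406, -0.0001,  2.8938]), 'force': array([ 0.4262, -0.1115, -0.5982]), 'moment': array([ 0.0191,  0.0261, -0.0369]), 'grip_width': 0.09424442790300452}
```

View pics/top0.png

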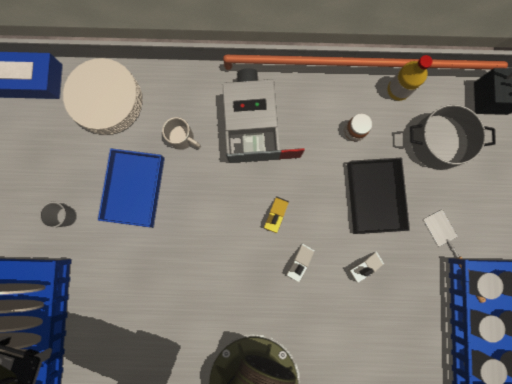

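View pics/scene0.png

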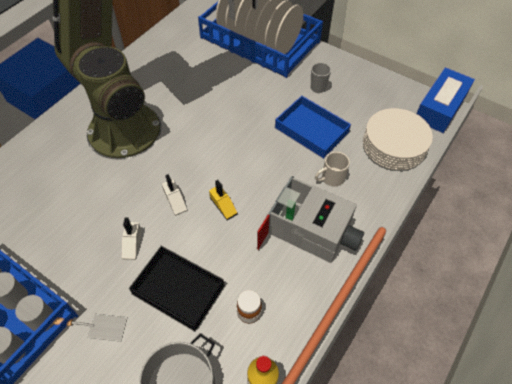

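```bash
python3 - <<'E'
import cv2
a=cv2.imread('pics/top0.png'); b=cv2.imread('pics/scene0.png')
cv2.imwrite('pics/tz0.png',cv2.resize(a[60:240,210:320],None,fx=5,fy=5,interpolation=cv2.INTER_CUBIC)[:600])
cv2.imwrite('pics/tz1.png',cv2.resize(a[140:240,220:320],None,fx=6,fy=6,interpolation=cv2.INTER_CUBIC))
cv2.imwrite('pics/sz0.png',cv2.resize(b[160:280,200:360],None,fx=5,fy=5,interpolation=cv2.INTER_CUBIC))
cv2.imwrite('pics/tz2.png',cv2.resize(a[140:240,90:190],None,fx=6,fy=6,interpolation=cv2.INTER_CUBIC))
E
```

```text
(no output)
```

View pics/tz0.png

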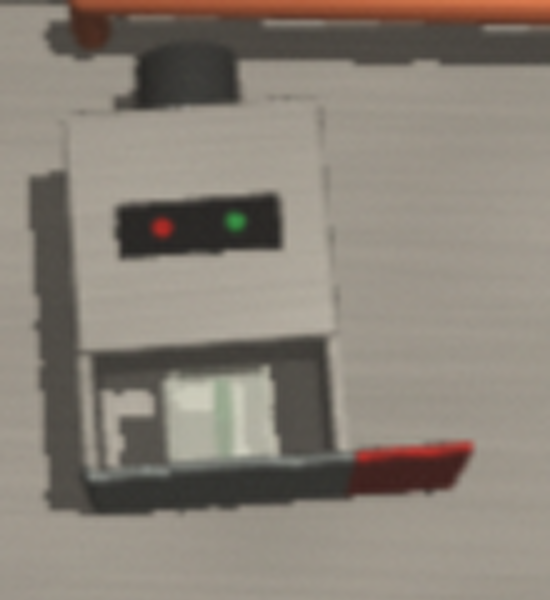

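View pics/tz1.png

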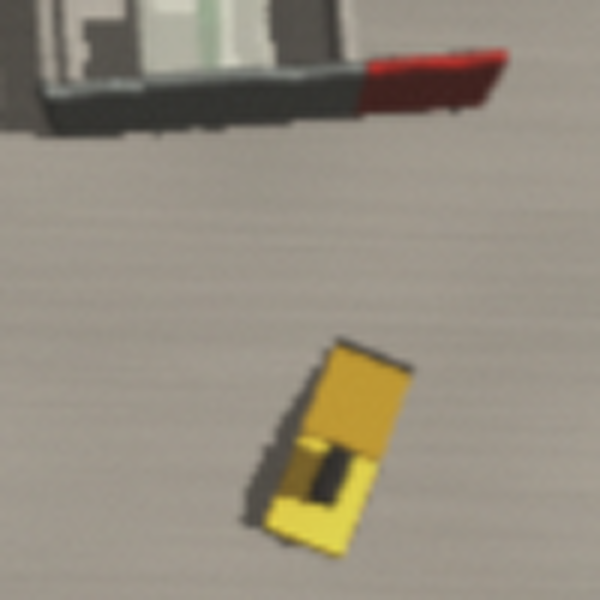

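View pics/sz0.png

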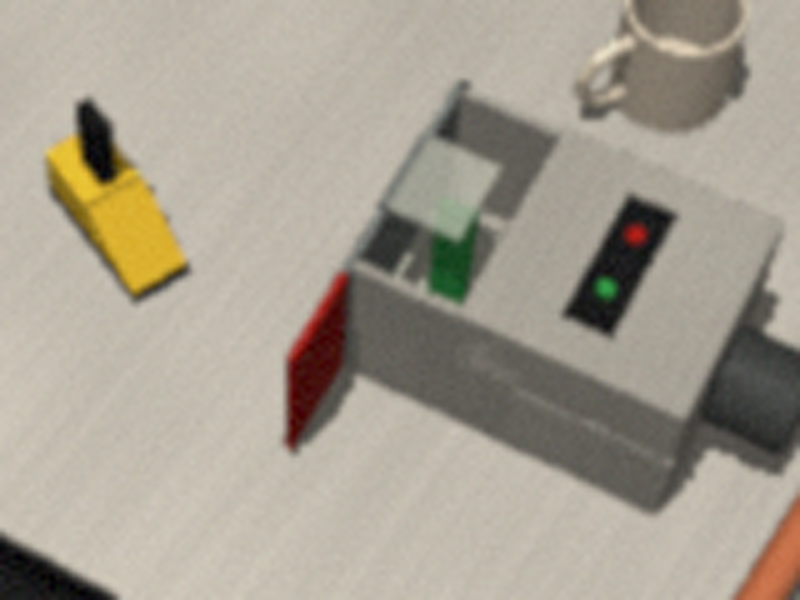

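View pics/tz2.png

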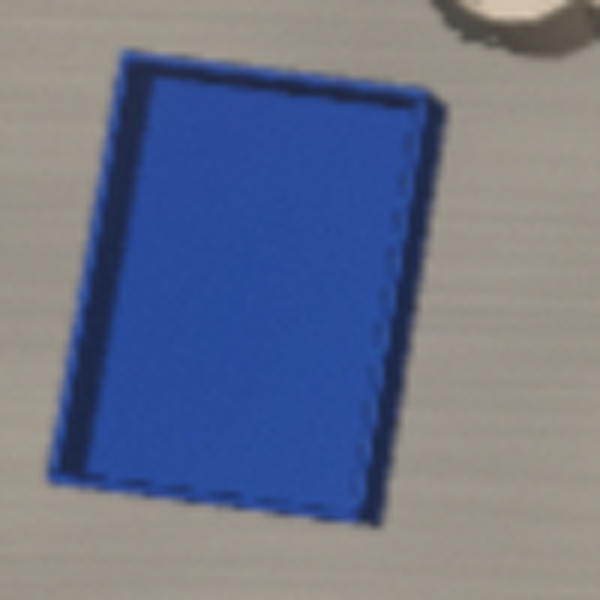

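```bash
cat > m.py <<'E'
from h import *
np.set_printoptions(precision=4,suppress=True)
t=camera('top');s=camera('scene')
def p(x,y,k,ox,oy): return ((x+.5)/k-.5+ox,(y+.5)/k-.5+oy)
T0=lambda x,y:p(x,y,5,210,60)
T1=lambda x,y:p(x,y,6,220,140)
T2=lambda x,y:p(x,y,6,90,140)
S0=lambda x,y:p(x,y,5,200,160)
print('hinge end',onz(t,*T0(90,478),.116),onz(s,*S0(462,85),.116))
print('tab end',onz(t,*T0(472,443),.116),onz(s,*S0(290,352),.116))
for n,a,b in [('rl',(65,118),(782,222)),('rr',(322,108),(695,415))]:
    print(n,onz(t,*T0(*a),.12),onz(s,*S0(*b),.12))
print('wedge thin',onz(t,*T1(335,343),.008),onz(t,*T1(413,372),.008))
print('wedge thin S',onz(s,*S0(188,270),.008),onz(s,*S0(136,300),.008))
print('wedge fat',onz(t,*T1(265,522),.046),onz(t,*T1(343,556),.046))
print('fin top',onz(t,*T1(335,475),.106), 'S',onz(s,*S0(88,103),.106))
print('tray',[onz(t,*T2(*q),.045) for q in [(122,50),(428,90),(380,525),(50,485)]])
print('grip S top',onz(s,*S0(455,205),.114),'T',onz(t,*T0(225,415),.114))
E
python3 m.py
```

```text
hinge end [0.6198 0.0856 0.116 ] [0.6222 0.0845 0.116 ]
tab end [ 0.6445 -0.1211  0.116 ] [ 0.6397 -0.1196  0.116 ]
rl [0.8204 0.1059 0.12  ] [0.8206 0.1034 0.12  ]
rr [ 0.8298 -0.0357  0.12  ] [ 0.8394 -0.0307  0.12  ]
wedge thin [ 0.5207 -0.051   0.008 ] [ 0.5074 -0.0894  0.008 ]
wedge thin S [ 0.5235 -0.0577  0.008 ] [ 0.5099 -0.0927  0.008 ]
wedge fat [ 0.4316 -0.0181  0.046 ] [ 0.4167 -0.0551  0.046 ]
fin top [ 0.4518 -0.0478  0.106 ] S [ 0.445  -0.0446  0.106 ]
tray [array([0.6463, 0.431 , 0.045 ]), array([0.6306, 0.2829, 0.045 ]), array([0.4222, 0.2945, 0.045 ]), array([0.437 , 0.4509, 0.045 ])]
grip S top [0.6625 0.0128 0.114 ] T [0.657  0.0134 0.114 ]
```

```bash
cat > r.py <<'E'
from h import *
def rows(tg):
    o=status.get_obs(); p=np.array(o['ee_pos']); R0=R.from_euler('xyz',o['eef_rot'])
    print('at',p.round(4),np.round(o['eef_rot'],4),'w',round(o['grip_width'],4),'t',round(o['time_s'],2),'F',np.round(o['force'],1))
    for x,y,z,yaw in tg:
        d=R0.inv().apply(np.array([x,y,z])-p); rv=(R0.inv()*R.from_euler('xyz',[np.pi,0,yaw])).as_rotvec()/(np.pi/2)
        print(d.round(3),rv.round(3))
E
python3 - <<'E'
from r import *
rows([(.453,-.048,.205,2.772),(.453,-.048,.15,2.772)])
from m import t
print('jar',onz(t,360,124,.085))
E
```

```text
at [0.1348 0.5331 0.2051] [-3.1409 -0.      2.8938] w 0.0938 t 0.2 F [0.  0.2 0.2]
[-0.451 -0.485  0.   ] [-0.     0.     0.078]
[-0.451 -0.485  0.055] [-0.     0.     0.078]
hinge end [0.6198 0.0856 0.116 ] [0.6222 0.0845 0.116 ]
tab end [ 0.6445 -0.1211  0.116 ] [ 0.6397 -0.1196  0.116 ]
rl [0.8204 0.1059 0.12  ] [0.8206 0.1034 0.12  ]
rr [ 0.8298 -0.0357  0.12  ] [ 0.8394 -0.0307  0.12  ]
wedge thin [ 0.5207 -0.051   0.008 ] [ 0.5074 -0.0894  0.008 ]
wedge thin S [ 0.5235 -0.0577  0.008 ] [ 0.5099 -0.0927  0.008 ]
wedge fat [ 0.4316 -0.0181  0.046 ] [ 0.4167 -0.0551  0.046 ]
fin top [ 0.4518 -0.0478  0.106 ] S [ 0.445  -0.0446  0.106 ]
tray [array([0.6463, 0.431 , 0.045 ]), array([0.6306, 0.2829, 0.045 ]), array([0.4222, 0.2945, 0.045 ]), array([0.437 , 0.4509, 0.045 ])]
grip S top [0.6625 0.0128 0.114 ] T [0.657  0.0134 0.114 ]
jar [ 0.7246 -0.2811  0.085 ]
```

```bash
python3 -m jog '[[-0.451,-0.485,0,0,0,0.078,0],[-0.451,-0.485,0,0,0,0.078,0],[-0.451,-0.485,0,0,0,0.078,0],[-0.451,-0.485,0,0,0,0.078,0],[-0.451,-0.485,0,0,0,0.078,0],[-0.451,-0.485,0,0,0,0.078,0],[-0.451,-0.485,0,0,0,0.078,0],[-0.451,-0.485,0,0,0,0.078,0],[-0.451,-0.485,0,0,0,0.078,0],[-0.451,-0.485,0,0,0,0.078,0],[-0.451,-0.485,0,0,0,0.078,0],[-0.451,-0.485,0,0,0,0.078,0],[-0.451,-0.485,0,0,0,0.078,0],[-0.451,-0.485,0,0,0,0.078,0],[-0.451,-0.485,0,0,0,0.078,0],[-0.451,-0.485,0,0,0,0.078,0],[-0.451,-0.485,0,0,0,0.078,0],[-0.451,-0.485,0,0,0,0.078,0]]' 35
python3 - <<'E'
from r import *
rows([(.453,-.048,.069,2.772)])
c=shot('scene','s1.png'); a=c['image'][130:250,150:310,::-1]
cv2.imwrite('pics/s1z.png',cv2.resize(a,None,fx=5,fy=5,interpolation=cv2.INTER_CUBIC))
E
```

```text
time_s: 2.1
ee_pos: [0.4529, -0.0466, 0.2057]
eef_rot: [-3.141, 0.0, 2.773]
force: [-0.5, 0.6, -0.7]
grip_width: 0.0472
at [ 0.4529 -0.0466  0.2057] [-3.1414e+00  4.0000e-04  2.7729e+00] w 0.0472 t 2.1 F [-0.5  0.6 -0.7]
[-0.001 -0.001  0.137] [-0.     0.     0.001]
```

View pics/s1z.png

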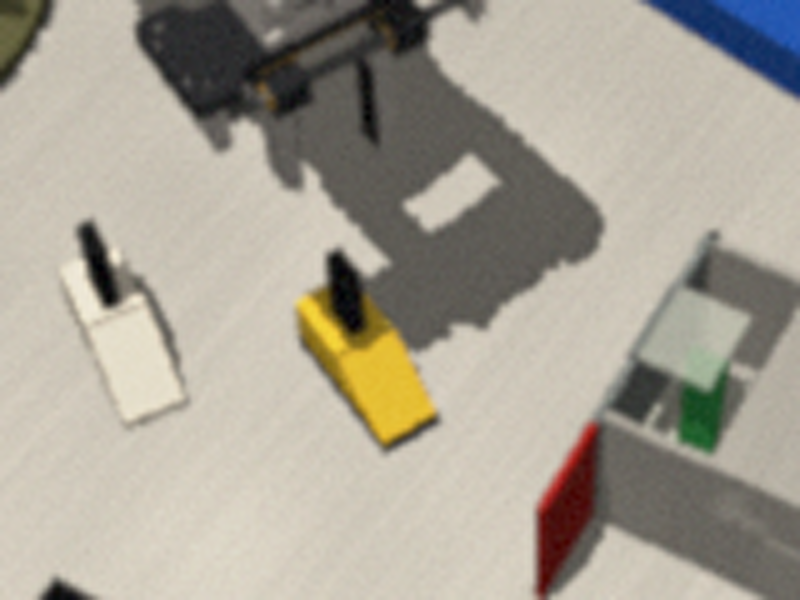

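The gripper (crop about (330,60)) hangs above the wedge fin (crop about (345,290)), aligned with it. I'll descend and grip.

```bash
python3 -m jog '[[-0.001,-0.001,0.05,0,0,0,0],[-0.001,-0.001,0.09,0,0,0,0],[-0.001,-0.001,0.115,0,0,0,0],[-0.001,-0.001,0.13,0,0,0,0],[-0.001,-0.001,0.136,0,0,0,0],[-0.001,-0.001,0.136,0,0,0,0],[-0.001,-0.001,0.136,0,0,0,-1],[-0.001,-0.001,0.136,0,0,0,-1],[-0.001,-0.001,0.136,0,0,0,-1],[-0.001,-0.001,0.136,0,0,0,-1],[-0.001,-0.001,0.136,0,0,0,-1],[-0.001,-0.001,0.136,0,0,0,-1]]' 35
python3 - <<'E'
from r import *
rows([(.453,-.048,.069,2.772)])
for n in('top','scene'):
  c=shot(n,n+'2.png'); a=c['image'][170:250,230:330,::-1] if n=='top' else c['image'][130:250,150:310,::-1]
  cv2.imwrite(f'pics/{n}2z.png',cv2.resize(a,None,fx=5,fy=5,interpolation=cv2.INTER_CUBIC))
E
```

```text
time_s: 3.35
ee_pos: [0.4537, -0.0481, 0.0699]
eef_rot: [-3.141, 0.001, 2.773]
force: [-1.0, -0.6, 3.4]
grip_width: 0.0122
at [ 0.4537 -0.0481  0.0699] [-3.1414e+00  8.0000e-04  2.7726e+00] w 0.0122 t 3.35 F [-1.  -0.6  3.4]
[ 0.001 -0.     0.001] [-0.  0.  0.]
```

View pics/scene2z.png

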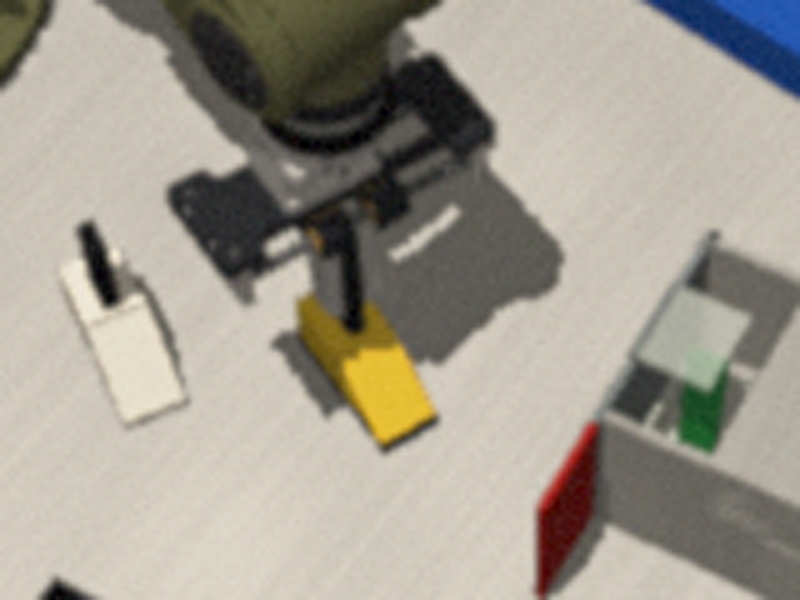

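View pics/top2z.png

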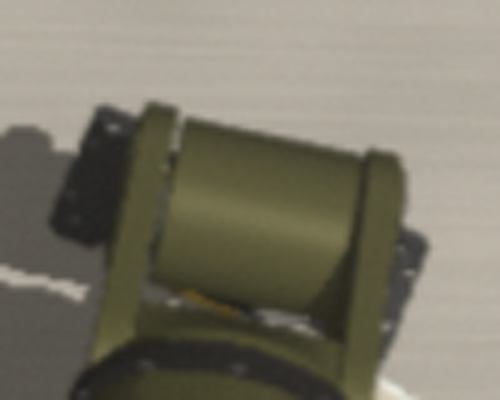

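The wedge is gripped (opening 12 mm, fin between the fingers). Next I'll lift it and carry it behind the tab.

```bash
python3 - <<'E'
from r import *
rows([(.4537,-.0481,.215,2.772),(.693,-.089,.215,3.242),(.693,-.089,.073,3.242)])
E
```

```text
at [ 0.4537 -0.0481  0.0699] [-3.1414e+00  8.0000e-04  2.7727e+00] w 0.0118 t 3.45 F [-1.1 -0.3  4.6]
[-0.     0.    -0.145] [-0.  0.  0.]
[-0.238  0.048 -0.145] [-0.     0.    -0.299]
[-0.238  0.048 -0.003] [-0.     0.    -0.299]
```

```bash
python3 -m jog '[[0,0,-0.03,0,0,0,-1],[0,0,-0.07,0,0,0,-1],[0,0,-0.11,0,0,0,-1],[0,0,-0.145,0,0,0,-1],[-0.03,0.006,-0.145,0,0,-0.04,-1],[-0.06,0.012,-0.145,0,0,-0.08,-1],[-0.09,0.018,-0.145,0,0,-0.12,-1],[-0.12,0.024,-0.145,0,0,-0.16,-1],[-0.15,0.03,-0.145,0,0,-0.2,-1],[-0.18,0.036,-0.145,0,0,-0.24,-1],[-0.21,0.042,-0.145,0,0,-0.28,-1],[-0.23,0.046,-0.145,0,0,-0.299,-1],[-0.238,0.048,-0.145,0,0,-0.299,-1],[-0.238,0.048,-0.145,0,0,-0.299,-1],[-0.238,0.048,-0.145,0,0,-0.299,-1]]' 35
python3 - <<'E'
from r import *
rows([(.693,-.089,.073,3.242)])
for n in('top','scene'):
  c=shot(n,n+'3.png'); a=c['image'][60:220,200:360,::-1] if n=='top' else c['image'][150:290,180:340,::-1]
  cv2.imwrite(f'pics/{n}3z.png',cv2.resize(a,None,fx=3.7,fy=3.7,interpolation=cv2.INTER_CUBIC))
E
```

```text
time_s: 4.95
ee_pos: [0.6924, -0.089, 0.2141]
eef_rot: [-3.142, -0.001, -3.041]
force: [-0.7, -0.1, -5.1]
grip_width: 0.0119
at [ 0.6924 -0.089   0.2141] [-3.1416e+00 -1.1000e-03 -3.0409e+00] w 0.0119 t 4.95 F [-0.7 -0.1 -5.1]
[-0.001 -0.     0.141] [-0.    -0.001  0.   ]
```

View pics/scene3z.png

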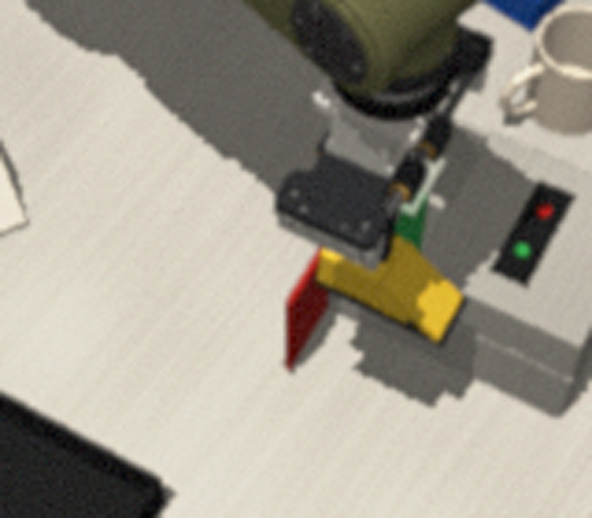

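View pics/top3z.png

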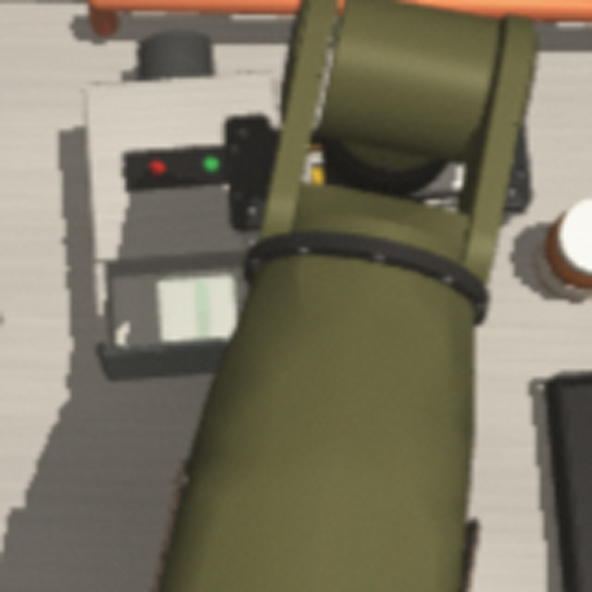

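```bash
python3 - <<'E'
from h import *
s=camera('scene')
for x,y in [(463,295),(440,340)]: print(onz(s,x/3.7+180,y/3.7+150,.153))
print('fat',onz(s,321/3.7+180,252/3.7+150,.191))
E
```

```text
[ 0.75323331 -0.06521193  0.153     ]
[ 0.75857087 -0.10507175  0.153     ]
fat [ 0.66246383 -0.11215569  0.191     ]
```

The wedge sits as expected, with about 15 mm between its fat face and the door. Lowering it behind the tab.

```bash
python3 -m jog '[[0,0,0.03,0,0,0,-1],[0,0,0.07,0,0,0,-1],[0,0,0.1,0,0,0,-1],[0,0,0.125,0,0,0,-1],[0,0,0.135,0,0,0,-1],[0,0,0.14,0,0,0,-1],[0,0,0.14,0,0,0,-1]]' 35
python3 - <<'E'
from r import *
H=np.array([.623,.085]);y0=.1
L=[]
for th in np.arange(0,1.71,.1):
    a=y0-th; g=.036 if th else .036
    q=H+.18*np.array([np.sin(a),-np.cos(a)])+g*np.array([np.cos(a),np.sin(a)])
    L.append((*q,.074,a+np.pi))
rows(L)
c=shot('scene','s4.png')['image'][150:290,180:340,::-1]
cv2.imwrite('pics/s4z.png',cv2.resize(c,None,fx=3.7,fy=3.7,interpolation=cv2.INTER_CUBIC))
E
```

```text
time_s: 5.8
ee_pos: [0.6927, -0.0891, 0.076]
eef_rot: [-3.141, 0.001, -3.041]
force: [-0.2, -0.4, -4.1]
grip_width: 0.0118
at [ 0.6927 -0.0891  0.076 ] [-3.1408e+00  1.3000e-03 -3.0409e+00] w 0.0118 t 5.8 F [-0.2 -0.4 -4.1]
[0.016 0.    0.002] [-0.     0.001  0.   ]
[ 0.034 -0.002  0.002] [-0.     0.001  0.064]
[ 0.052 -0.003  0.002] [-0.     0.001  0.128]
[ 0.071 -0.002  0.002] [-0.     0.001  0.191]
[0.089 0.    0.002] [-0.     0.001  0.255]
[0.107 0.005 0.002] [-0.     0.001  0.319]
[0.124 0.011 0.002] [-0.     0.001  0.382]
[0.14  0.019 0.002] [-0.     0.001  0.446]
[0.156 0.029 0.002] [-0.     0.001  0.51 ]
[0.171 0.04  0.002] [-0.     0.001  0.573]
[0.184 0.053 0.002] [-0.     0.001  0.637]
[0.196 0.067 0.002] [0.    0.001 0.701]
[0.207 0.082 0.002] [0.    0.001 0.764]
[0.216 0.098 0.002] [0.    0.001 0.828]
[0.223 0.114 0.002] [0.    0.001 0.892]
[0.229 0.132 0.002] [0.    0.001 0.955]
[0.233 0.15  0.002] [0.000e+00 1.000e-03 1.019e+00]
[0.235 0.168 0.002] [0.000e+00 1.000e-03 1.083e+00]
```

View pics/s4z.png

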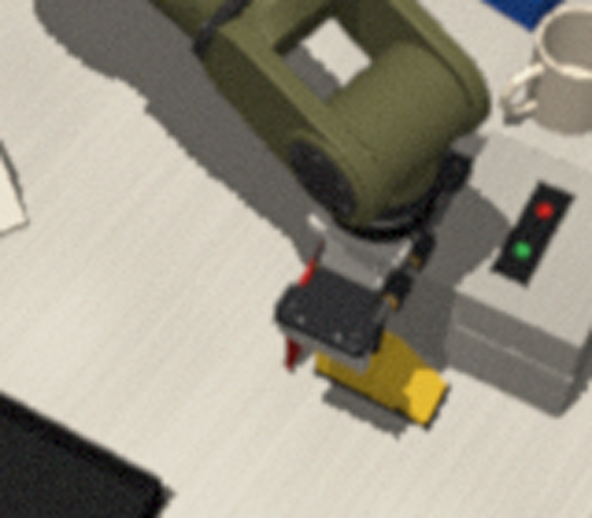

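```bash
python3 -m jog '[[0.008,0,0.002,0,0,0,-1],[0.016,0,0.002,0,0,0,-1],[0.025,-0.001,0.002,0,0,0.032,-1],[0.034,-0.002,0.002,0,0,0.064,-1],[0.043,-0.003,0.002,0,0,0.096,-1],[0.052,-0.003,0.002,0,0,0.128,-1],[0.062,-0.003,0.002,0,0,0.16,-1],[0.071,-0.002,0.002,0,0,0.191,-1],[0.08,-0.001,0.002,0,0,0.223,-1],[0.089,0,0.002,0,0,0.255,-1],[0.098,0.002,0.002,0,0,0.287,-1],[0.107,0.005,0.002,0,0,0.319,-1],[0.116,0.008,0.002,0,0,0.35,-1],[0.124,0.011,0.002,0,0,0.382,-1],[0.132,0.015,0.002,0,0,0.414,-1],[0.14,0.019,0.002,0,0,0.446,-1],[0.148,0.024,0.002,0,0,0.478,-1],[0.156,0.029,0.002,0,0,0.51,-1],[0.156,0.029,0.002,0,0,0.51,-1]]' 35
cat > a.py <<'E'
from r import *
H=np.array([.623,.085]);y0=.1
L=[]
for th in np.arange(.8,1.81,.1):
    a=y0-th; g=.036
    q=H+.18*np.array([np.sin(a),-np.cos(a)])+g*np.array([np.cos(a),np.sin(a)])
    L.append((*q,.074,a+np.pi))
rows(L)
E
python3 a.py
python3 - <<'E'
from h import *
for n in('top','scene'):
  c=shot(n,n+'5.png'); a=c['image'][90:250,200:360,::-1] if n=='top' else c['image'][150:290,180:340,::-1]
  cv2.imwrite(f'pics/{n}5z.png',cv2.resize(a,None,fx=3.7,fy=3.7,interpolation=cv2.INTER_CUBIC))
E
```

```text
time_s: 7.75
ee_pos: [0.5346, -0.0758, 0.0754]
eef_rot: [3.14, 0.004, 2.441]
force: [0.5, -0.2, -4.3]
grip_width: 0.0118
at [ 0.5346 -0.0758  0.0754] [3.14   0.0036 2.4406] w 0.0118 t 7.75 F [ 0.5 -0.2 -4.3]
[ 0.    -0.     0.001] [ 0.001  0.002 -0.001]
[ 0.018 -0.003  0.001] [0.001 0.002 0.063]
[ 0.037 -0.004  0.001] [0.001 0.002 0.127]
[ 0.055 -0.003  0.001] [0.001 0.002 0.19 ]
[0.073 0.    0.001] [0.001 0.002 0.254]
[0.091 0.005 0.001] [0.002 0.002 0.318]
[0.108 0.011 0.001] [0.002 0.002 0.381]
[0.124 0.019 0.001] [0.002 0.002 0.445]
[0.14  0.029 0.001] [0.002 0.002 0.509]
[0.155 0.04  0.001] [0.002 0.002 0.572]
[0.168 0.052 0.001] [0.002 0.002 0.636]
```

View pics/scene5z.png

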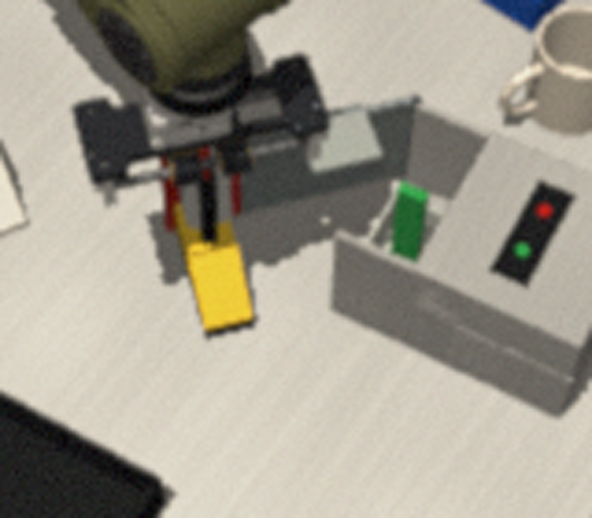

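View pics/top5z.png

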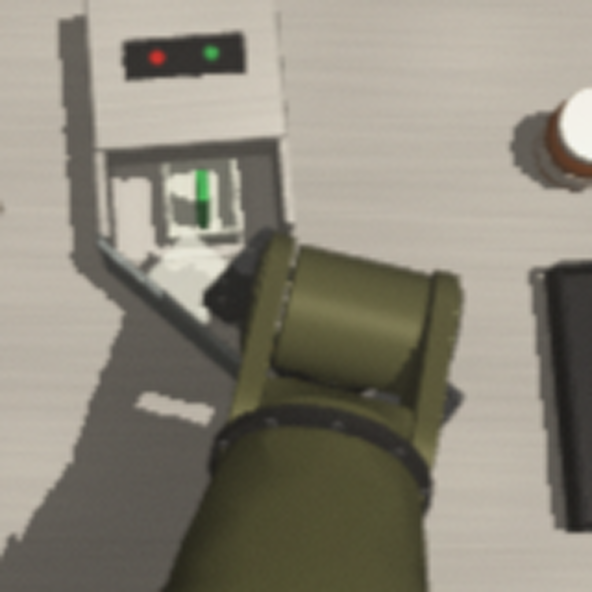

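The door is about half open, and the wedge's face is centred on the red tab. Continuing to about 1.7 rad.

```bash
python3 -m jog '[[0.009,-0.001,0.001,0,0,0.032,-1],[0.018,-0.003,0.001,0,0,0.063,-1],[0.028,-0.004,0.001,0,0,0.095,-1],[0.037,-0.004,0.001,0,0,0.127,-1],[0.046,-0.004,0.001,0,0,0.159,-1],[0.055,-0.003,0.001,0,0,0.19,-1],[0.064,-0.002,0.001,0,0,0.222,-1],[0.073,0,0.001,0,0,0.254,-1],[0.082,0.002,0.001,0,0,0.286,-1],[0.091,0.005,0.001,0,0,0.318,-1],[0.1,0.008,0.001,0,0,0.35,-1],[0.108,0.011,0.001,0,0,0.381,-1],[0.116,0.015,0.001,0,0,0.413,-1],[0.124,0.019,0.001,0,0,0.445,-1],[0.132,0.024,0.001,0,0,0.477,-1],[0.14,0.029,0.001,0,0,0.509,-1],[0.148,0.034,0.001,0,0,0.54,-1],[0.155,0.04,0.001,0,0,0.572,-1],[0.157,0.042,0.001,0.001,0.002,0.585,-1],[0.157,0.042,0.001,0.001,0.002,0.585,-1]]' 35
python3 - <<'E'
from r import *
rows([(0.445,.047,.0705,1.52)])
for n in('top','scene'):
  c=shot(n,n+'6.png'); a=c['image'][90:250,200:360,::-1] if n=='top' else c['image'][130:290,180:340,::-1]
  cv2.imwrite(f'pics/{n}6z.png',cv2.resize(a,None,fx=3.7,fy=3.7,interpolation=cv2.INTER_CUBIC))
E
```

```text
time_s: 9.85
ee_pos: [0.4427, 0.0569, 0.074]
eef_rot: [3.14, -0.001, 1.525]
force: [0.5, -0.8, -2.8]
grip_width: 0.0115
at [0.4427 0.0569 0.074 ] [ 3.1398e+00 -1.0000e-03  1.5254e+00] w 0.0115 t 9.85 F [ 0.5 -0.8 -2.8]
[-0.01   0.003  0.003] [ 0.001 -0.001  0.003]
```

View pics/scene6z.png

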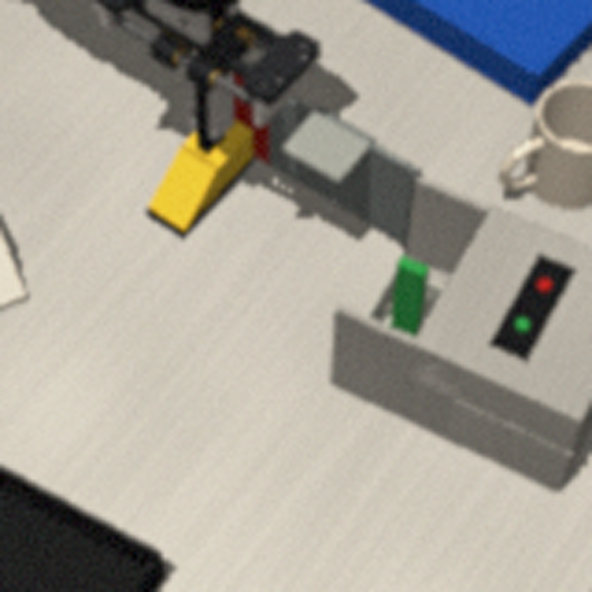

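View pics/top6z.png

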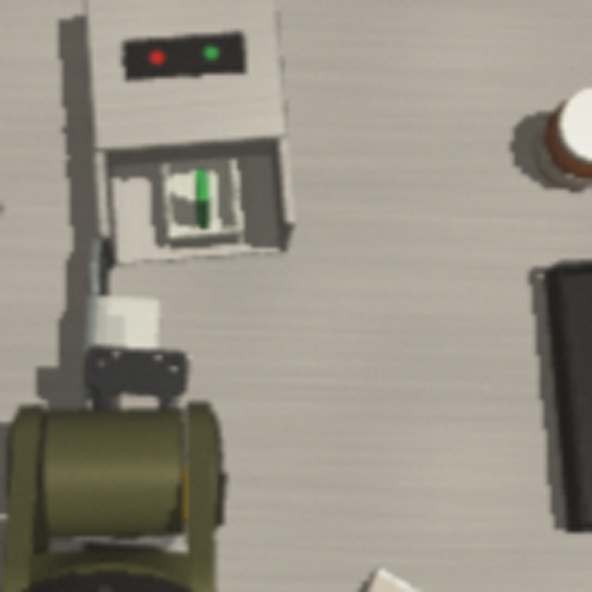

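Door is a little past square (about 1.71 rad), with the wedge against the tab. Setting it down and releasing.

```bash
python3 -m jog '[[0,0,0.002,0,0,0,-1],[0,0,0.0035,0,0,0,-1],[0,0,0.0045,0,0,0,-1],[0,0,0.0045,0,0,0,-1],[0,0,0.0045,0,0,0,-1]]' 35
python3 -m jog '[[0,0,0,0,0,0,-0.4],[0,0,0,0,0,0,-0.4],[0,0,0,0,0,0,-0.2],[0,0,0,0,0,0,-0.2],[0,0,0,0,0,0,-0.2],[0,0,-0.02,0,0,0,-0.2],[0,0,-0.05,0,0,0,-0.2],[0,0,-0.09,0,0,0,-0.2],[0,0,-0.13,0,0,0,-0.2],[0,0,-0.16,0,0,0,-0.2],[0,0,-0.16,0,0,0,-0.2]]'
python3 - <<'E'
from r import *
rows([(0.445,.047,.0705,1.52)])
for n in('top','scene'):
  c=shot(n,n+'7.png'); a=c['image'][90:250,200:360,::-1] if n=='top' else c['image'][130:290,180:340,::-1]
  cv2.imwrite(f'pics/{n}7z.png',cv2.resize(a,None,fx=3.7,fy=3.7,interpolation=cv2.INTER_CUBIC))
E
```

```text
time_s: 10.45
ee_pos: [0.4432, 0.0568, 0.0701]
eef_rot: [3.138, -0.002, 1.525]
force: [-0.8, 3.7, 7.4]
grip_width: 0.0117
time_s: 11.55
ee_pos: [0.444, 0.0566, 0.2339]
eef_rot: [3.132, -0.002, 1.525]
force: [0.0, 0.2, -0.6]
grip_width: 0.0375
at [0.444  0.0566 0.2339] [ 3.1317e+00 -2.1000e-03  1.5254e+00] w 0.0375 t 11.55 F [ 0.   0.2 -0.6]
[-0.01  -0.     0.163] [ 0.006 -0.001  0.003]
```

View pics/scene7z.png

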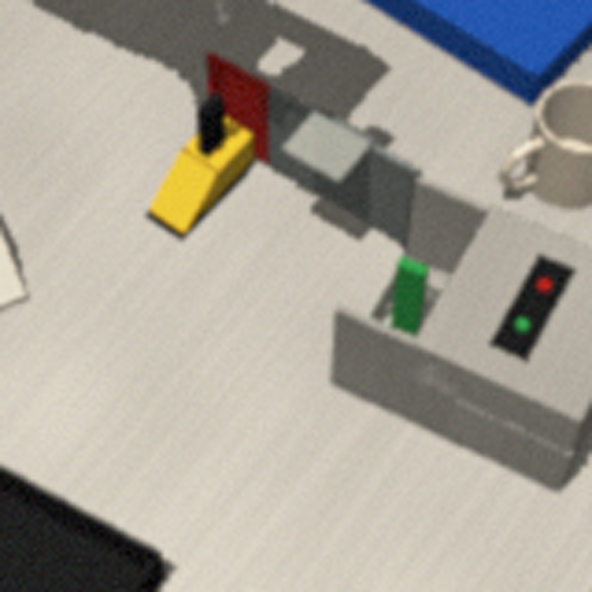

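View pics/top7z.png

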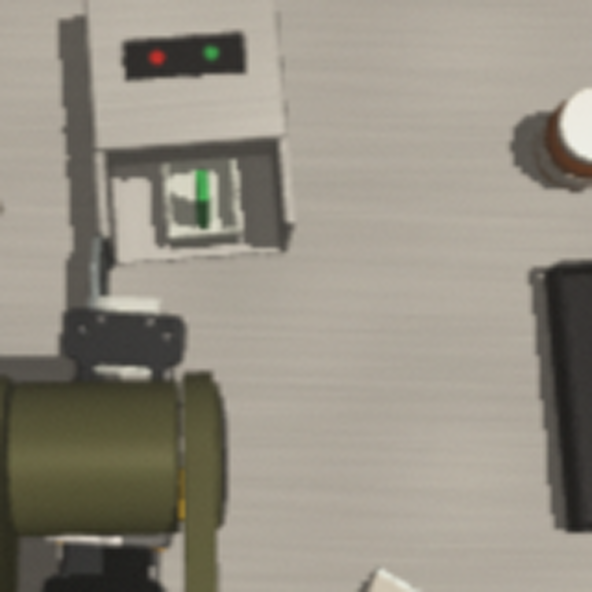

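```bash
python3 - <<'E'
from r import *
np.set_printoptions(precision=4,suppress=True)
t=camera('top');s=camera('scene')
f=lambda x,y,ox,oy:((x+.5)/3.7-.5+ox,(y+.5)/3.7-.5+oy)
print('T',[onz(t,*f(*q,200,90),.114) for q in [(203,169),(203,199),(203,184)]])
print('S top face',[onz(s,*f(*q,180,130),.114) for q in [(402,260),(428,270),(415,264)]])
h=cv2.cvtColor(t['image'],cv2.COLOR_RGB2HSV);m=cv2.inRange(h,(45,90,40),(85,255,255));m[:120]=0
ys,xs=np.nonzero(m[:,240:280]);print(len(xs),np.c_[xs+240,ys][np.argsort(ys)].tolist(),t['image'][128:155,254].tolist())
print('door front edge strainer',[onz(t,*f(*q,200,90),.056) for q in [(168,238),(242,232),(165,165)]])
E
```

```text
T [array([0.6773, 0.0142, 0.114 ]), array([0.6547, 0.0136, 0.114 ]), array([0.666 , 0.0139, 0.114 ])]
S top face [array([0.6558, 0.011 , 0.114 ]), array([0.677 , 0.0146, 0.114 ]), array([0.666 , 0.0136, 0.114 ])]
29 [[253, 136], [254, 136], [255, 136], [253, 137], [254, 137], [255, 137], [253, 138], [254, 138], [255, 138], [253, 139], [254, 139], [255, 139], [253, 140], [254, 140], [255, 140], [253, 141], [254, 141], [255, 141], [253, 142], [254, 142], [255, 142], [253, 143], [254, 143], [255, 143], [254, 144], [255, 144], [254, 145], [254, 146], [254, 147]] [[129, 123, 113], [84, 80, 75], [76, 72, 67], [75, 73, 67], [78, 75, 69], [99, 97, 88], [105, 104, 95], [92, 105, 85], [76, 151, 82], [71, 163, 83], [68, 160, 80], [68, 159, 80], [67, 158, 79], [68, 161, 81], [69, 162, 82], [69, 159, 80], [52, 102, 56], [45, 71, 45], [43, 67, 43], [44, 69, 45], [45, 69, 45], [46, 69, 45], [47, 70, 46], [89, 102, 81], [184, 185, 166], [146, 146, 130], [98, 98, 87]]
door front edge strainer [array([0.6365, 0.0403, 0.056 ]), array([ 0.6426, -0.0167,  0.056 ]), array([0.694 , 0.0443, 0.056 ])]
```

The wedge stands with its fat face on the tab and the door holds by itself. The green grip is at (0.666, 0.014) in both views.

```bash
python3 - <<'E'
from r import *
rows([(.56,.035,.22,2.4),(.60,.03,.215,2.75)])
E
```

```text
at [0.4422 0.0565 0.2289] [ 3.1402e+00 -1.4000e-03  1.5254e+00] w 0.0375 t 11.75 F [ 0.1 -0.5 -0.1]
[-0.016  0.119  0.009] [ 0.001 -0.    -0.557]
[-0.019  0.159  0.014] [ 0.001 -0.    -0.78 ]
```

```bash
python3 -m jog '[[-0.002,0.02,0,0,0,-0.09,-0.2],[-0.005,0.045,0,0,0,-0.18,-0.2],[-0.008,0.07,0.003,0,0,-0.27,-0.2],[-0.011,0.09,0.006,0,0,-0.36,-0.2],[-0.014,0.11,0.009,0,0,-0.45,-0.2],[-0.016,0.119,0.009,0,0,-0.54,-0.2],[-0.017,0.13,0.01,0,0,-0.63,-0.2],[-0.018,0.145,0.012,0,0,-0.72,-0.2],[-0.019,0.159,0.014,0,0,-0.78,-0.2],[-0.019,0.159,0.014,0.001,0,-0.78,-0.2]]'
python3 - <<'E'
from r import *
rows([(.666,.0138,.215,3.245),(.666,.0138,.079,3.245)])
E
```

```text
time_s: 12.75
ee_pos: [0.6004, 0.0301, 0.2128]
eef_rot: [-3.141, -0.003, 2.752]
force: [-0.6, -0.1, -0.1]
grip_width: 0.0376
at [0.6004 0.0301 0.2128] [-3.1410e+00 -2.9000e-03  2.7517e+00] w 0.0376 t 12.75 F [-0.6 -0.1 -0.1]
[-0.067  0.01  -0.002] [ 0.    -0.002 -0.314]
[-0.067  0.01   0.134] [ 0.    -0.002 -0.314]
```

```bash
python3 -m jog '[[-0.03,0.005,0,0,0,-0.09,-0.2],[-0.055,0.008,0,0,0,-0.18,-0.2],[-0.067,0.01,0,0,-0.002,-0.27,-0.2],[-0.067,0.01,0,0,-0.002,-0.314,-0.2],[-0.067,0.01,0,0,-0.002,-0.314,-0.2],[-0.067,0.01,0.03,0,-0.002,-0.314,-0.2],[-0.067,0.01,0.05,0,-0.002,-0.314,-0.2],[-0.067,0.01,0.06,0,-0.002,-0.314,-0.2]]'
python3 - <<'E'
from r import *
rows([(.666,.0138,.079,3.245)])
for n in('top','scene'):
  c=shot(n,n+'8.png'); a=c['image'][90:250,200:360,::-1] if n=='top' else c['image'][130:290,180:340,::-1]
  cv2.imwrite(f'pics/{n}8z.png',cv2.resize(a,None,fx=3.7,fy=3.7,interpolation=cv2.INTER_CUBIC))
E
```

```text
time_s: 13.55
ee_pos: [0.6648, 0.0141, 0.1504]
eef_rot: [3.141, -0.003, -3.042]
force: [0.4, 0.4, 0.4]
grip_width: 0.0374
at [0.6648 0.0141 0.1504] [ 3.1412e+00 -3.0000e-03 -3.0420e+00] w 0.0374 t 13.55 F [0.4 0.4 0.4]
[-0.001 -0.     0.071] [ 0.    -0.002 -0.002]
```

View pics/scene8z.png

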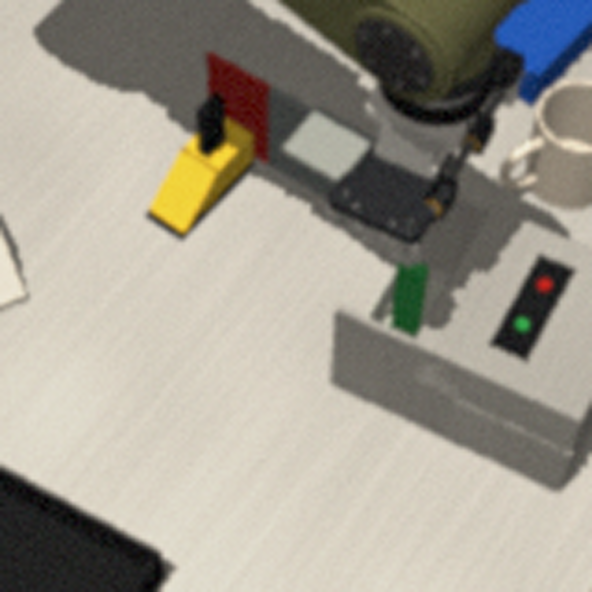

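The gripper is above the green grip (crop (410,300)); the wedge and door haven't moved. Descending and gripping.

```bash
python3 -m jog '[[-0.001,0,0.02,0,0,0,-0.2],[-0.001,0,0.04,0,0,0,-0.2],[-0.001,0,0.055,0,-0.002,0,-0.2],[-0.001,0,0.065,0,-0.002,0,-0.2],[-0.001,0,0.071,0,-0.002,0,-0.2],[-0.001,0,0.071,0,-0.002,0,-0.2],[-0.001,0,0.071,0,-0.002,0,-1],[-0.001,0,0.071,0,-0.002,0,-1],[-0.001,0,0.071,0,-0.002,0,-1],[-0.001,0,0.071,0,-0.002,0,-1],[-0.001,0,0.071,0,-0.002,0,-1]]' 30
python3 - <<'E'
from r import *
d=np.array([np.cos(.103),np.sin(.103)]);o=status.get_obs()['ee_pos']
rows([(*(o[:2]-k*d),z,3.245) for k,z in[(.02,.0805),(.043,.0805),(.043,.25)]])
E
```

```text
time_s: 14.75
ee_pos: [0.6662, 0.0141, 0.0807]
eef_rot: [3.141, 0.001, -3.041]
force: [-1.1, -1.6, 2.5]
grip_width: 0.0097
at [0.6662 0.0141 0.0807] [ 3.1414e+00  1.2000e-03 -3.0406e+00] w 0.0097 t 14.75 F [-1.1 -1.6  2.5]
[ 0.02 -0.    0.  ] [ 0.     0.001 -0.002]
[ 0.043 -0.     0.   ] [ 0.     0.001 -0.002]
[ 0.043 -0.    -0.169] [ 0.     0.001 -0.002]
```

```bash
python3 -m jog '[[0.005,0,-0.001,0,0,0,-1],[0.01,0,-0.001,0,0,0,-1],[0.016,0,-0.001,0,0,0,-1],[0.022,0,-0.001,0,0,0,-1],[0.028,0,-0.001,0,0,0,-1],[0.034,0,-0.001,0,0,0,-1],[0.04,0,-0.001,0,0,0,-1],[0.043,0,-0.001,0,0,0,-1],[0.043,0,-0.001,0,0,0,-1]]' 30
python3 - <<'E'
from r import *
rows([])
for n in('top','scene'):
  c=shot(n,n+'9.png'); a=c['image'][90:250,200:360,::-1] if n=='top' else c['image'][130:290,180:340,::-1]
  cv2.imwrite(f'pics/{n}9z.png',cv2.resize(a,None,fx=3.7,fy=3.7,interpolation=cv2.INTER_CUBIC))
E
```

```text
time_s: 15.65
ee_pos: [0.6231, 0.0097, 0.0818]
eef_rot: [3.141, 0.001, -3.041]
force: [-0.2, 0.2, -2.6]
grip_width: 0.0099
at [0.6231 0.0097 0.0818] [ 3.1414e+00  1.4000e-03 -3.0407e+00] w 0.0099 t 15.65 F [-0.2  0.2 -2.6]
```

View pics/scene9z.png

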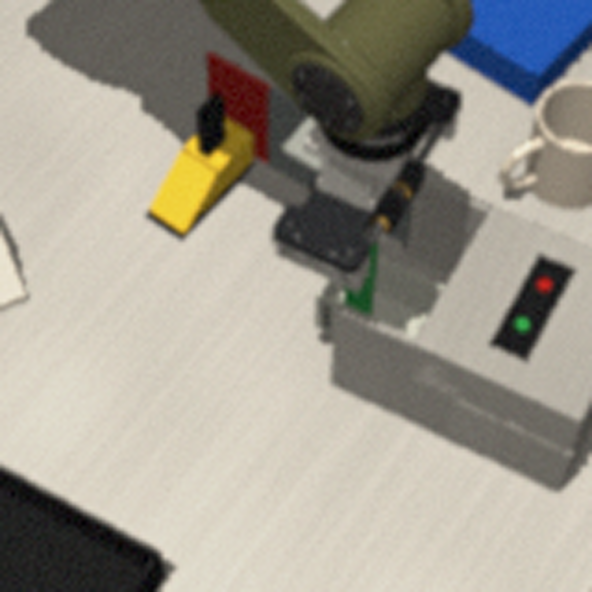

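View pics/top9z.png

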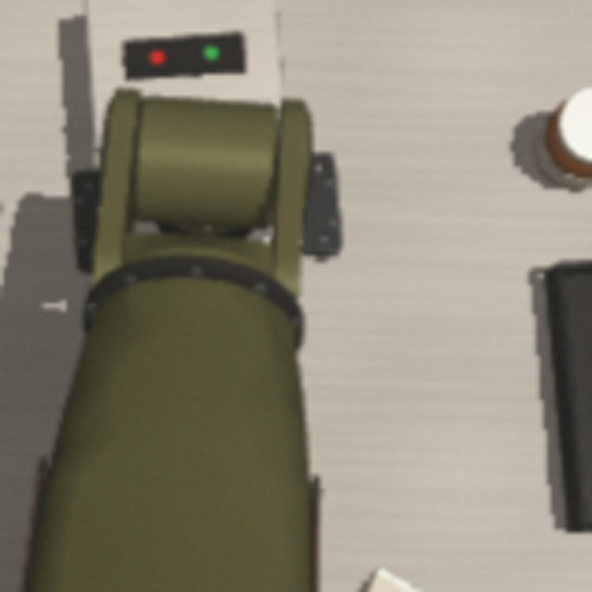

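```bash
python3 -m jog '[[0,0,-0.01,0,0,0,-1],[0,0,-0.025,0,0,0,-1],[0,0,-0.045,0,0,0,-1],[0,0,-0.07,0,0,0,-1],[0,0,-0.095,0,0,0,-1],[0,0,-0.12,0,0,0,-1],[0,0,-0.145,0,0,0,-1],[0,0,-0.165,0,0,0,-1],[0,0,-0.175,0,0,0,-1],[0,0,-0.175,0,0,0,-1]]' 30
python3 - <<'E'
from r import *
q=R.from_euler('z',3.08).apply([.020,0,0]) 
print(q)
# strainer centre = tcp + 20mm*strainer x ; strainer x dir = yaw-pi
yaw=3.09; a=yaw-np.pi
C=np.array([.534,.365]); g=C-.02*np.array([np.cos(a),np.sin(a)])
rows([(*g,.257,yaw),(*g,.085,yaw)])
for n in('top','scene'):
  c=shot(n,n+'10.png'); a=c['image'][90:250,200:360,::-1] if n=='top' else c['image'][90:250,180:340,::-1]
  cv2.imwrite(f'pics/{n}10z.png',cv2.resize(a,None,fx=3.7,fy=3.7,interpolation=cv2.INTER_CUBIC))
E
```

```text
time_s: 16.75
ee_pos: [0.6236, 0.0097, 0.2588]
eef_rot: [-3.141, 0.005, -3.041]
force: [-0.1, -0.4, -3.3]
grip_width: 0.0101
[-0.01996208  0.00123107  0.        ]
at [0.6236 0.0097 0.2588] [-3.1414  0.0045 -3.0406] w 0.0101 t 16.75 F [-0.1 -0.4 -3.3]
[0.073 0.366 0.001] [0.    0.003 0.097]
[0.074 0.366 0.173] [0.    0.003 0.097]
```

View pics/scene10z.png

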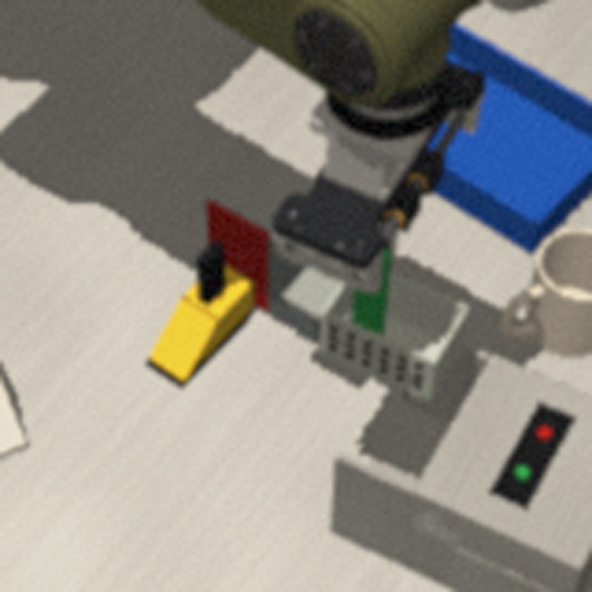

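The basket hangs upright and clear of the housing (bottom about 184 mm up), and the door is still propped. Carrying it to the tray.

```bash
python3 -m jog '[[0.003,0.015,0,0,0,0,-1],[0.008,0.04,0,0,0,0.01,-1],[0.014,0.07,0,0,0,0.02,-1],[0.02,0.1,0,0,0,0.03,-1],[0.026,0.13,0,0,0,0.04,-1],[0.032,0.16,0,0,0,0.05,-1],[0.038,0.19,0,0,0,0.06,-1],[0.044,0.22,0,0,0,0.07,-1],[0.05,0.25,0,0,0,0.08,-1],[0.056,0.28,0,0,0,0.09,-1],[0.062,0.31,0,0,0,0.097,-1],[0.068,0.335,0,0,0.003,0.097,-1],[0.071,0.355,0,0,0.003,0.097,-1],[0.073,0.366,0,0,0.003,0.097,-1],[0.073,0.366,0,0,0.003,0.097,-1],[0.073,0.366,0,0,0.003,0.097,-1]]' 30
python3 - <<'E'
from r import *
yaw=3.09; a=yaw-np.pi
C=np.array([.534,.365]); g=C-.02*np.array([np.cos(a),np.sin(a)])
rows([(*g,.0805,yaw)])
for n in('scene',):
  c=shot(n,n+'11.png'); a=c['image'][30:190,230:390,::-1]
  cv2.imwrite(f'pics/{n}11z.png',cv2.resize(a,None,fx=3.7,fy=3.7,interpolation=cv2.INTER_CUBIC))
E
```

```text
time_s: 18.45
ee_pos: [0.5135, 0.3661, 0.2558]
eef_rot: [-3.141, -0.004, 3.09]
force: [0.2, 0.3, -2.5]
grip_width: 0.0099
at [0.5135 0.3661 0.2558] [-3.1411 -0.0045  3.0902] w 0.0099 t 18.45 F [ 0.2  0.3 -2.5]
[-0.001  0.     0.175] [-0.    -0.003  0.   ]
```

View pics/scene11z.png

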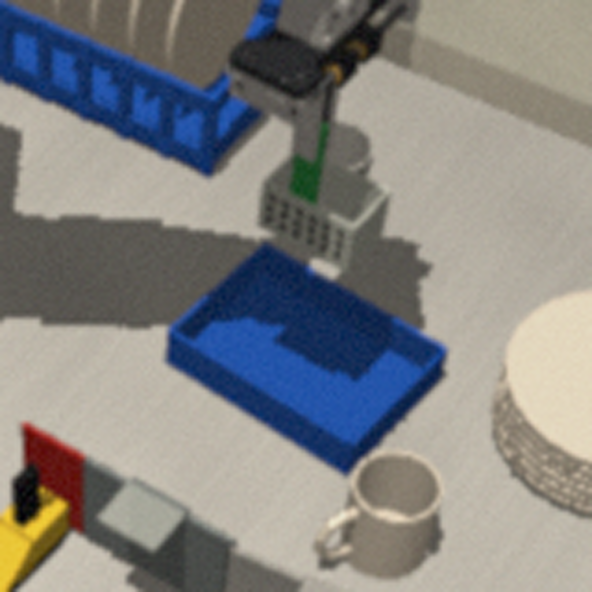

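```bash
python3 - <<'E'
from h import *
s=camera('scene')
print([onz(s,x/3.7+230,y/3.7+30,.045).round(3) for x,y in [(270,245),(445,347),(345,445),(168,330)]])
E
python3 -m jog '[[-0.001,0,0.02,0,-0.003,0,-1],[-0.001,0,0.05,0,-0.003,0,-1],[-0.001,0,0.08,0,-0.003,0,-1],[-0.001,0,0.1,0,-0.003,0,-1],[-0.001,0,0.12,0,-0.003,0,-1],[-0.001,0,0.135,0,-0.003,0,-1],[-0.001,0,0.145,0,-0.003,0,-1],[-0.001,0,0.145,0,-0.003,0,-1]]' 30
python3 - <<'E'
from r import *
rows([(.514,.366,.0805,3.09)])
for n in('scene',):
  c=shot(n,n+'12.png'); a=c['image'][30:190,230:390,::-1]
  cv2.imwrite(f'pics/{n}12z.png',cv2.resize(a,None,fx=3.7,fy=3.7,interpolation=cv2.INTER_CUBIC))
E
```

```text
[array([0.447, 0.447, 0.045]), array([0.645, 0.426, 0.045]), array([0.627, 0.276, 0.045]), array([0.427, 0.301, 0.045])]
time_s: 19.35
ee_pos: [0.514, 0.3651, 0.11]
eef_rot: [-3.14, -0.001, 3.089]
force: [-0.6, -0.2, -2.1]
grip_width: 0.01
at [0.514  0.3651 0.11  ] [-3.1404e+00 -8.0000e-04  3.0888e+00] w 0.01 t 19.35 F [-0.6 -0.2 -2.1]
[0.    0.001 0.03 ] [-0.001 -0.001 -0.001]
```

View pics/scene12z.png

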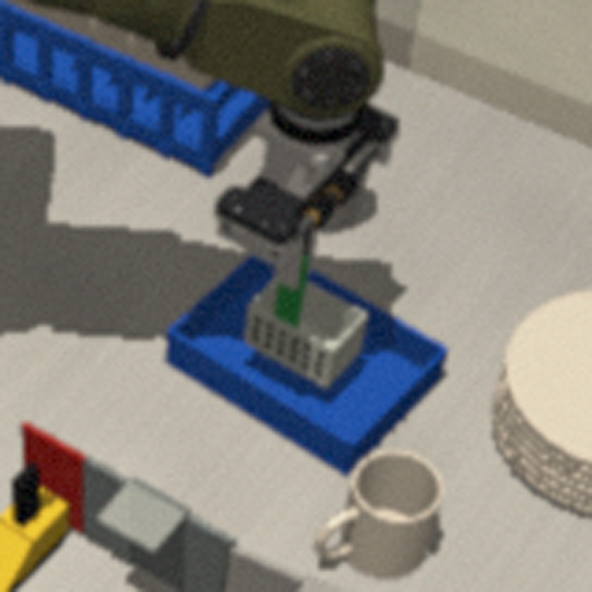

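The basket is centred over the tray. Setting it down, releasing and retreating upward.

```bash
python3 -m jog '[[0,0.001,0.01,-0.001,0,0,-1],[0,0.001,0.02,-0.001,0,0,-1],[0,0.001,0.026,-0.001,0,0,-1],[0,0.001,0.0295,-0.001,0,0,-1],[0,0.001,0.0295,-0.001,0,0,-1],[0,0.001,0.0295,-0.001,0,0,-1]]' 30
python3 -m jog '[[0,0,0,0,0,0,-0.6],[0,0,0,0,0,0,-0.6],[0,0,0,0,0,0,-0.3],[0,0,0,0,0,0,-0.3],[0,0,0,0,0,0,-0.3],[0,0,-0.02,0,0,0,-0.3],[0,0,-0.05,0,0,0,-0.3],[0,0,-0.09,0,0,0,-0.3],[0,0,-0.13,0,0,0,-0.3],[0,0,-0.17,0,0,0,-0.3],[0,0,-0.2,0,0,0,-0.3],[0,0,-0.2,0,0,0,-0.3]]'
python3 - <<'E'
from r import *
rows([])
for n in('top','scene'): shot(n,n+'13.png')
E
```

```text
time_s: 20.0
ee_pos: [0.5146, 0.3665, 0.0819]
eef_rot: [3.14, 0.001, 3.089]
force: [0.6, 0.6, -2.2]
grip_width: 0.0096
time_s: 21.2
ee_pos: [0.5152, 0.3667, 0.2868]
eef_rot: [3.136, 0.007, 3.089]
force: [0.2, 0.1, -0.1]
grip_width: 0.0334
at [0.5152 0.3667 0.2868] [3.1359 0.0068 3.0889] w 0.0334 t 21.2 F [ 0.2  0.1 -0.1]
```

View pics/scene13.png

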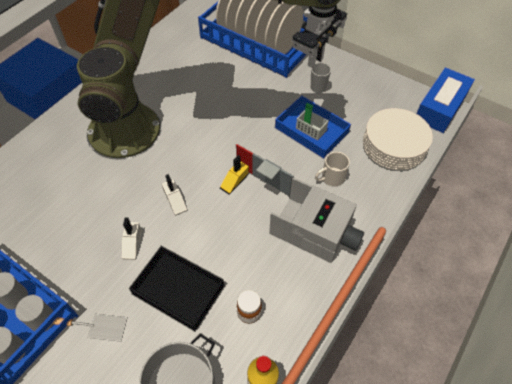

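View pics/top13.png

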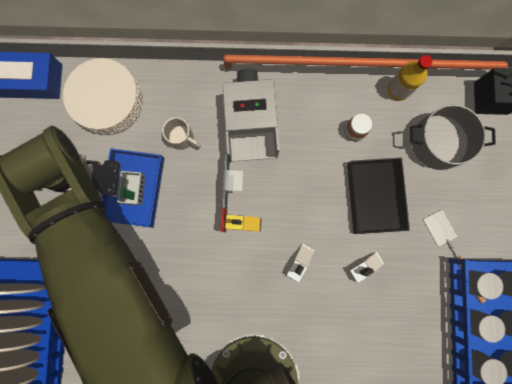

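The basket stands upright in the blue tray (scene about (312,122)). The door is propped by the wedge (top about (225,222)), and the mug and jar are where they were. I'll do one settling check, then hand in.

```bash
python3 -m jog '[[0,0,0,0,0,0,-0.3],[0,0,0,0,0,0,-0.3],[0,0,0,0,0,0,-0.3],[0,0,0,0,0,0,-0.3],[0,0,0,0,0,0,-0.3],[0,0,0,0,0,0,-0.3],[0,0,0,0,0,0,-0.3],[0,0,0,0,0,0,-0.3]]'
python3 - <<'E'
from h import *
a=cv2.imread('pics/scene13.png');c=shot('scene','s14.png');b=c['image'][:,:,::-1]
z=np.load if 0 else None
d=cv2.absdiff(a,np.ascontiguousarray(b)).max(2)
print('diff wedge/door',(d[140:260,210:370]>40).sum(),'tray',(d[95:160,272:352]>40).sum())
a0=cv2.imread('pics/top0.png');b=np.ascontiguousarray(camera('top')['image'][:,:,::-1]);d=cv2.absdiff(a0,b).max(2)
print('mug',(d[112:155,160:203]>50).sum(),'jar',(d[108:145,340:378]>50).sum())
ctrl.hand_in()
E
```

```text
time_s: 22.1
ee_pos: [0.5144, 0.3662, 0.2818]
eef_rot: [3.14, 0.001, 3.089]
force: [-0.0, -0.2, -0.6]
grip_width: 0.033
diff wedge/door 0 tray 0
mug 0 jar 0
the job is handed in; nothing more can be done
```

The job is done and was handed in at about 22 s of the 72 s allowed.

- **Door:** I picked up the yellow wedge, pushed the red tab open with its fat face to about 1.7 rad, set the wedge down against the tab and let go.
- **Basket:** I drew it 43 mm forward by the green grip, lifted it straight out and carried it over the door. It went down upright in the middle of the blue tray, released about 1 to 2 mm above the tray floor.

**Last checks:**
- Pictures about 0.9 s apart after release showed no change at the door, wedge or tray.
- The mug and jar matched the first picture.
- The gripper was clear of everything, with no force on it beyond noise.
- No check failed. The two views disagreed by up to about 10 mm on one housing roof corner and a few millimetres elsewhere, which the clearances allowed for.

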